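Set and start the bench timer without letting it spin

TASK

The balm tins have just been poured: set the bench timer for them and start it. Take the timer's grey dial and, bearing down on it firmly but not hard (one and a half to two kilos of push) so that the light timer does not twist or slide on the slippery steel plate, turn the dial clockwise until its white pointer is in line with the red tab; then let go of the dial and push the green start button right in. Leave the timer where it stands and the red tab, the tins, lids, jar and spatula as they are, and finish with the hand clear of everything.

Things in the scene. Friction and masses are not known exactly. Their poses are not given: they have to be found in the camera images.
- timer: the light, loose bench timer (0.26 to 0.40 kg): a white case 120 mm (x) by 150 mm (y), flat top 50 mm above its underside, on four small feet 34 mm (x) and 52 mm (y) from the middle. Origin: centre of its underside; x to its far side, y to the button end, z up. Dial axis at x = 0, y = -20 mm; button at x = 0, y = +53 mm. Only the button is springy: pressed, force builds within a fraction of a mm.
- timer_corner (a point): the case's top corner on the near side at the button end, at x = -60, y = +75, z = 50 mm of the timer.
- dial_grip (a point): grip point: on the dial's axis, at mid-height of its upright grey bar, 73 mm above the timer's underside. Bar 14 mm thick, 56 long, 26 high, its top 13 mm above this point, on a round aluminium skirt 62 mm across, upper face 13 mm below this point, that turns with it; below lies the black bezel disc, 92 mm across, top at 56 mm. x runs along the bar to its pointer end (white line), y across the bar, z up.
- pointer (a point): the pointer: a point in line with the white-marked end of the grip bar, 42 mm out from the dial's axis, over the black disc (57 mm above the timer's underside).
- red_tab (a point): the mark to set the dial to: the outer part of the red tab on the black bezel disc, 42 mm out from the dial's axis, 57 mm above the timer's underside. Pointer and tab coincide when the dial is set.
- dial (a joint): angle of the dial in rad, growing clockwise seen from above; 0: the pointer points along the timer's x axis; stops at 0 and 2.4. Stiff: takes 0.40 N m to turn and stays where it is left. The timer's own weight cannot hold it against this: it spins along unless the dial is also pushed down with 14 to 22 N.
- bezel (a joint): angle of the red tab in rad, counted as for the dial; the dial is set when dial equals this. It starts 0.6 to 1.5 rad clockwise of the pointer. The disc is stiff and not to be touched.
- start (a joint): travel of the green start button in m: 0 out, 0.006 fully in; a spring pushes it out again. 5 N pushes it fully in, 0.0045 counts as pressed.
- start_top (a point): centre of the green button's top face, 72 mm above the timer's underside when out; the button is 18 mm across, in a grey collar 34 mm across whose top is 10 mm below the button's.
- plate: the thin steel plate on which the timer stands, 140 mm (x) by 170 mm (y) and 3 mm thick, fixed to the bench. Origin: centre of its underside, at bench height. Friction coefficient under the timer's feet about 0.6 (0.51 to 0.69). More than 35 N between timer and plate is too hard.
- tin_a: round aluminium tin, 66 mm across and 28 mm high, filled with set yellow balm; a bystander, leave it. Origin: centre of its underside.
- tin_b: round aluminium tin, 66 mm across and 28 mm high, filled with set yellow balm; a bystander, leave it. Origin: centre of its underside.
- tin_c: round aluminium tin, 66 mm across and 28 mm high, empty and open; a bystander, leave it. Origin: centre of its underside.
- lid_a: screw lid of a tin, aluminium, 69 mm across and 11 mm thick, lying flat; a bystander, leave it. Origin: centre of its underside.
- lid_b: screw lid of a tin, aluminium, 69 mm across and 11 mm thick, lying flat; a bystander, leave it. Origin: centre of its underside.
- jar: closed amber glass jar, 68 mm across and 100 mm high; a bystander. Origin: centre of its underside.
- spatula: wooden spatula 200 mm long lying on the bench; a bystander. Origin: middle of its underside.

How it is judged (in metres and radians):
On the way, in this order (a step that is already met when the one before it is completed fails the run):
1. the dial's pointer is brought in line with the red tab (horizontal distance between pointer and red_tab below 0.006 m), for 0.3 s.
2. with the dial set, the start button is pushed in (horizontal distance between pointer and red_tab below 0.006 m and value of joint start above 0.0045 m), for 0.05 s.
At the end, for the whole second after the job is handed in: The pointer is in line with the red tab (the two points within 6 mm, about 8 degrees), the start button has been pushed in after that and is out again, and the timer stands flat and at rest on its plate, its middle, corner and red tab within 20 mm of where they began (horizontal distance between pointer and red_tab below 0.006 m and value of joint start below 0.002 m and angle between timer's own z axis and vertical below 0.05 rad and linear speed of timer below 0.02 m/s and height (world z) of timer below 0.008 m and not (distance of timer from where it was at the start of the episode above 0.02 m) and not (distance of timer_corner from where it was at the start of the episode above 0.02 m) and not (distance of red_tab from where it was at the start of the episode above 0.02 m)); the robot touches nothing.
It fails at once if the timer is twisted, slid or lifted, or its red tab shifted (middle, corner or red tab more than 20 mm from where it began) (distance of any of timer, timer_corner, red_tab from where it was at the start of the episode above 0.02 m).
It fails at once if the timer is pressed on its plate with more than 35 N (contact force between timer and plate above 35 N).
It fails at once if a bystander is moved more than 30 mm (distance of any of tin_a, tin_b, tin_c, lid_a, lid_b, jar, spatula from where it was at the start of the episode above 0.03 m).
It also fails if it takes over 67 s, if anything falls off the work surface, if the arm or the gripper's body presses on something with over 40 N, if the wrist force passes 120 N, or if a joint passes its speed limit or range.

ROBOT

A 6-joint arm with a two-finger parallel gripper is mounted at the origin on the work surface. World frame = base frame: x ahead of the robot, y to its left, z up, the work surface at z = 0. Lengths are in m, angles in degrees, forces in N, time in s.
With the tool pointing down it reaches from about 0.225 to 0.875 m from the base axis. Payload 3.4 kg.
Tool frame: the origin (TCP) lies midway between the tips of the shut fingers; the grasp point (between the pads) lies 19 mm behind it; z points along the fingers, y is the line along which they close (so a half turn about z gives the same grasp; the last joint's range is limited). The gripper opens to 85 mm and grips with 20 to 120 N. Pads are 22 mm wide; open, the fingers measure 114 mm over their backs; the gripper's body (76 mm by 85 mm) begins 54 mm behind the grasp point. The pads swing forward as they close: fully open they stand 13 mm farther back than shut.
Start: joints at [61.135, 15.808, 86.224, -0, 77.962, -6.933], TCP at [0.215, 0.533, 0.202] pointing down, gripper open.
Joint ranges: [-165.64, 165.64], [-43.16, 119.46], [12.63, 154.43], [-67.54, 247.53], [6.08, 155.33], [-154.97, 154.97]. Speed limits (degrees/s): [147.25, 147.25, 180, 180, 180, 180].

INTERFACE

Orientations are given as [roll, pitch, yaw] about the fixed x, y, z axes, in that order (R = Rz(yaw) Ry(pitch) Rx(roll)).
In Python, from plant import env gives the robot as it stands. The module is installed in compiled form; this text tells all that it offers.
- The arm moves only by the shell command python3 -m crank 'ROWS' [OPENING]. ROWS is JSON, a list that holds one entry, the list of rows, each a list of 6 numbers: the shift along the tool's x, y, z in units of 0.25 m (1.0 is 0.25 m), then the turn, a rotation vector about the tool's x, y, z in units of 0.5 rad (1.0 is 0.5 rad). A call has 1 to 10 rows; each row is the pose to reach, as a shift and turn from the pose commanded when the call began, along the tool's axes at that moment; what a row does not reach only later rows make up. A row lasts 1/8 s, in which the tool goes at most 62.5 mm and 10.7 degrees, less where a joint would pass 70% of its speed; a pose out of reach is approached as far as the arm can. A call with a number of a shift or a turn outside -1 to 1 is refused whole. A call with a gripper value outside its range is refused whole. OPENING is the opening, from 0 (shut) to 1 (fully open), set as the call begins (- or left out, the last holds). The fingers move at their own pace and stop on an object; the grip force is fixed at half the most. Time passes only in rows, so rows that repeat a pose let the fingers close. It gives the time, the measured TCP pose, the force, the opening and the grip force at its end, in the units of the state.
- env.get_state(): the state, without advancing time (a new reading comes with each control period).
- env.grab_frame(name): name is "scene" or "side" or "wrist"; returns the picture (384x512x3 uint8, red, green, blue); there is no depth.
- env.camera_model(name): a dict with "fx", "fy", "cx", "cy" (pixels), "distortion" ([k1, k2, p1, p2, k3] as OpenCV has them; the pictures are not rectified), "rvec" (rotation vector, rad) and "tvec" (3), from world to camera coordinates, as OpenCV has them; the wrist camera has in their place "mount" (4x4, takes a point from camera to tool coordinates, whose origin is the TCP and whose axes are the flange's). Camera axes: x right, y down, z forward; pixel columns grow to the right and rows downward; lengths in m; the calibration is good to about 2 mm. A picture is of the moment at which its call begins: read the wrist's pose just before it. camera_model takes no time and is no camera call.
- env.job_done(): hands the job in; it is judged then, once.
The state is a dict: "t": time; "joint_pos": joint angles; "joint_velocities": joint speeds; "joint_efforts": joint torques, N m; "tcp_pos": TCP position; "tcp_rot": TCP orientation; "force": force on the tool from outside, world axes, zero at the start; "wrist_torque": the same for the moment, N m; "finger_gap": finger opening in m; "finger_force": force on a finger pad.
Only numpy, scipy, OpenCV 4.12 (cv2) and the standard library are available. Lean on these libraries where they do the work, as an engineer would, in place of code of your own. Each camera call takes 0.05 s, during which the arm holds its last target. There are 200 camera calls.

## Working session

There is one attempt and no reset: what is moved stays moved. The work goes in short steps, Python scripts to look and compute and a shell command to move; the robot and the scene stay as the last step left them, time stands still between calls to the robot, and variables do not carry over. Pictures are saved under pics/ and viewed, at most 10 in all, crops included, and the job is handed in when it is done.

```bash
mkdir -p pics
python3 - <<'E'
from plant import env
import cv2,numpy as np
s=env.get_state(); print({k:np.round(v,3).tolist() for k,v in s.items()})
for n in("scene","side","wrist"):
    f=env.grab_frame(n); cv2.imwrite(f"pics/{n}0.png",f[:,:,::-1]); m=env.camera_model(n);print(n,m)
a=[cv2.imread(f"pics/{n}0.png") for n in("scene","side","wrist")]
E
```

```text
{'t': 0.0, 'joint_pos': [61.135, 15.848, 86.296, 0.001, 77.96, -6.932], 'joint_velocities': [-0.021, -0.051, -0.088, 0.064, 0.049, -0.019], 'joint_efforts': [0.001, -41.677, -24.581, -0.0, 0.011, -0.0], 'tcp_pos': [0.214, 0.533, 0.201], 'tcp_rot': [-179.897, -0.014, 158.067], 'force': [0.045, 0.024, 0.156], 'wrist_torque': [0.022, -0.016, 0.02], 'finger_force': 0.0, 'finger_gap': 0.085}
scene {'fx': 480.5231458086764, 'fy': 480.5231458086764, 'cx': 258.8436647380774, 'cy': 191.81058932491402, 'distortion': array([-0.06653114,  0.        ,  0.        ,  0.        ,  0.        ]), 'rvec': array([ 1.24879526,  2.32583621, -0.91025053]), 'tvec': array([ 0.32161223, -0.27753002,  1.85130767])}
side {'fx': 479.03998953880097, 'fy': 479.03998953880097, 'cx': 259.0027234519767, 'cy': 195.93924901789137, 'distortion': array([-0.1167083,  0.       ,  0.       ,  0.       ,  0.       ]), 'rvec': array([ 2.25482748, -0.15533336,  0.06254933]), 'tvec': array([-0.53337515,  0.1258805 ,  1.34388454])}
wrist {'fx': 315.0992884682167, 'fy': 315.0992884682167, 'cx': 254.7502271333995, 'cy': 192.84604896307644, 'distortion': array([-0.07731751,  0.        ,  0.        ,  0.        ,  0.        ]), 'mount': array([[ 6.86224786e-04, -9.51922171e-01, -3.06339206e-01,
         7.93146653e-02],
       [ 9.99999753e-01,  6.06860111e-04,  3.54316457e-04,
        -6.92768559e-05],
       [-1.51376647e-04, -3.06339373e-01,  9.51922353e-01,
        -1.71567508e-01],
       [ 0.00000000e+00,  0.00000000e+00,  0.00000000e+00,
         1.00000000e+00]])}
```

View pics/scene0.png

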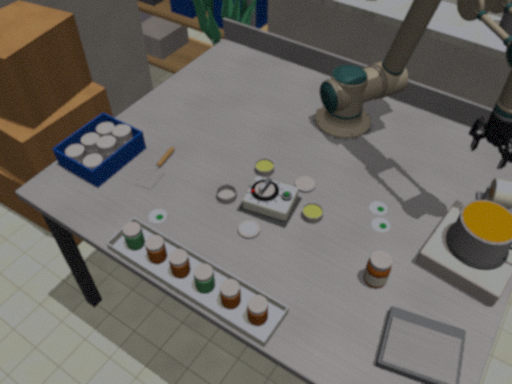

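View pics/wrist0.png

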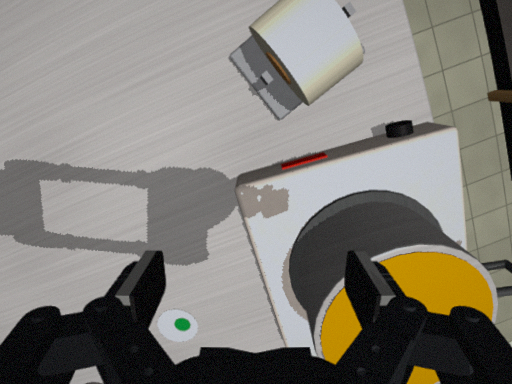

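The scene picture shows the timer at about (270,198), its green button at (287,196) and the dial at (264,189). The hand is over the hotplate at the right. Next I'll look at enlarged crops and cast rays.

```bash
cat > h.py <<'E'
import cv2,numpy as np
from plant import env
from scipy.spatial.transform import Rotation as R
def pose():
    s=env.get_state(); return np.array(s['tcp_pos']),R.from_euler('xyz',s['tcp_rot'],degrees=True).as_matrix(),s
def ray(n,px,P=None):
    m=env.camera_model(n); K=np.array([[m['fx'],0,m['cx']],[0,m['fy'],m['cy']],[0,0,1]])
    q=cv2.undistortPoints(np.array(px,float).reshape(-1,1,2),K,m['distortion'])[:,0]
    d=np.c_[q,np.ones(len(q))]
    if n=='wrist':
        p,Rt=P; M=m['mount']; return p+Rt@M[:3,3],d@(Rt@M[:3,:3]).T
    C=cv2.Rodrigues(m['rvec'])[0]; return -C.T@m['tvec'],d@C
def onz(n,px,z,P=None):
    o,d=ray(n,px,P); return o+d*((z-o[2])/d[:,2])[:,None]
E
python3 - <<'E'
from h import *
print(onz("scene",[[287,195],[264,189]],.07).round(3))
# project these to side
m=env.camera_model("side");K=np.array([[m['fx'],0,m['cx']],[0,m['fy'],m['cy']],[0,0,1]])
q=cv2.projectPoints(onz("scene",[[287,195],[264,189]],.07),m['rvec'],m['tvec'],K,m['distortion'])[0][:,0];print(q)
a=cv2.imread("pics/scene0.png")[150:250,205:335]; b=cv2.imread("pics/side0.png")
x,y=q.mean(0).astype(int); x0,y0=max(x-65,0),max(y-50,0);print(x0,y0); b=b[y0:y0+100,x0:x0+130]
r=lambda i:cv2.resize(i,(520,400),interpolation=cv2.INTER_CUBIC)
cv2.imwrite("pics/c.png",cv2.resize(np.vstack([r(a),r(b)]),(390,600)))
E
```

```text
[[ 0.511  0.057  0.07 ]
 [ 0.529 -0.017  0.07 ]]
[[246.82496691 192.4454187 ]
 [256.24811539 208.21006786]]
186 150
```

View pics/c.png

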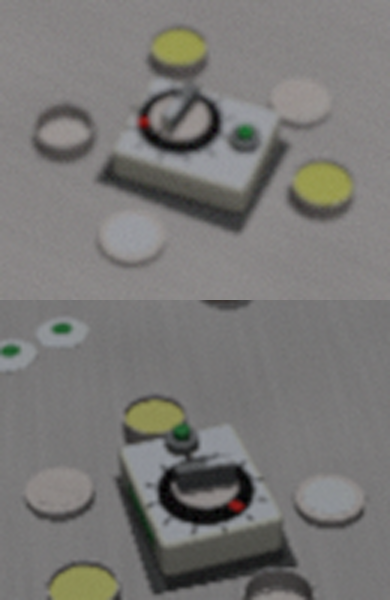

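The upper crop is the scene view. It shows the bezel with the red tab at its left, the grey bar running diagonally and the green button at right. From the rays, the dial is at about (0.529,-0.017) and the button at about (0.511,0.057); they are 76 mm apart and the true spacing is 73 mm. I'll move over it for a wrist view.

```bash
python3 -m crank '[[[-0.2,-0.16,-0.05,0,0,0],[-0.4,-0.32,-0.1,0,0,0],[-0.6,-0.48,-0.1,0,0,0],[-0.8,-0.64,-0.1,0,0,0],[-0.98,-0.78,-0.1,0,0,0]]]' 1 && python3 -m crank '[[[-0.2,-0.16,0,0,0,0],[-0.4,-0.32,0,0,0,0],[-0.6,-0.48,0,0,0,0],[-0.8,-0.64,0,0,0,0],[-0.98,-0.78,0,0,0,0],[-0.98,-0.78,0,0,0,0],[-0.98,-0.78,0,0,0,0]]]'
python3 - <<'E'
from h import *
p,Rt,s=pose();print(p,s['tcp_rot'],s['joint_pos'],s['t'])
f=env.grab_frame("wrist");cv2.imwrite("pics/w1.png",f[:,:,::-1]);np.savez("p1.npz",p=p,R=Rt)
E
```

```text
t: 0.78
tcp_pos: [0.3683, 0.2618, 0.2266]
tcp_rot: [180.0, 0.0, 158.1]
force: [1.6, 0.4, 0.4]
finger_gap: 0.0853
finger_force: 0.0
t: 1.65
tcp_pos: [0.5216, -0.0087, 0.2261]
tcp_rot: [180.0, -0.1, 158.0]
force: [0.2, 0.9, 0.4]
finger_gap: 0.0854
finger_force: 0.0
[ 0.52158029 -0.00868358  0.22605795] [ 1.79981022e+02 -1.09473478e-01  1.58011687e+02] [-8.63239198e+00  1.04771358e+01  8.99683086e+01  4.44754810e-02
  7.96566875e+01 -7.66520854e+01] 1.65
```

View pics/w1.png

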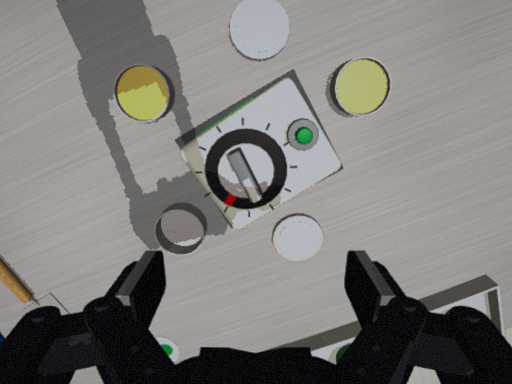

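The wrist view shows the timer centred near (260,150). The bezel centre is about (246,168), the bar runs from (237,152) to (257,200), the red tab is at (231,200) and the green button at (304,135). The tab is about 48° clockwise of the lower bar end, which fits the 0.6 to 1.5 rad range for the pointer. Now I'll measure it precisely.

Run:
```python
from h import *
z=np.load("p1.npz");P=(z['p'],z['R'])
f=cv2.imread("pics/w1.png");b,g,r=[f[:,:,i].astype(int) for i in range(3)]
win=np.zeros(b.shape,bool);win[120:215,195:330]=1
def cent(m):
    n,l,st,c=cv2.connectedComponentsWithStats((m&win).astype(np.uint8));i=1+np.argmax(st[1:,4]);return l==i,c[i],st[i,4]
_,gc,ga=cent((g>r+40)&(g>b+40)); _,rc,ra=cent((r>g+60)&(r>b+60))
bm,bc,ba=cent((f.max(2)<60))
cn=max(cv2.findContours(bm.astype(np.uint8),0,1)[0],key=cv2.contourArea);e=cv2.fitEllipse(cv2.convexHull(cn))
print(gc,ga,rc,ra,e)
zb=.003
G=onz('wrist',[gc],zb+.072,P)[0];T=onz('wrist',[rc],zb+.057,P)[0];
hull=onz('wrist',cv2.convexHull(cn)[:,0],zb+.056,P)[:,:2].astype(np.float32)
D,rad=cv2.minEnclosingCircle(hull);el=cv2.fitEllipse(hull);print("disc",D,rad,el)
D=np.array(el[0]);v=G[:2]-D;print("button",G,"dist",np.linalg.norm(v),"tab",T,"dist",np.linalg.norm(T[:2]-D))
ang=lambda v:np.degrees(np.arctan2(v[1],v[0]))
print("timer y yaw",ang(v),"tab",ang(T[:2]-D))
# bar-ends (guess pixels) on the bar top
B=onz('wrist',[[237,152],[257,200]],zb+.086,P);print("bar",B,ang((B[1]-B[0])[:2]))
c=f[110:230,180:340];c=cv2.resize(c,(800,600),interpolation=cv2.INTER_CUBIC);cv2.imwrite("pics/w1z.png",c)
```

```text
[304.00980392 135.51960784] 204 [229.68421053 199.50526316] 95 ((245.51962280273438, 168.62387084960938), (79.14436340332031, 80.9669189453125), 98.34832763671875)
disc (0.5203931927680969, -0.0191819928586483) 0.045176442712545395 ((0.5205338597297668, -0.01917566917836666), (0.08938547968864441, 0.08974551409482956), 57.60622024536133)
button [0.50588468 0.05194114 0.075     ] dist 0.07260991437777871 tab [ 0.54523969 -0.04875679  0.06      ] dist 0.03854115317694122
timer y yaw 101.63941837043626 tab -50.13173642723586
bar [[ 0.49399435 -0.01641704  0.089     ]
 [ 0.5480007  -0.01673475  0.089     ]] -0.33706067061621087
```

View pics/w1z.png

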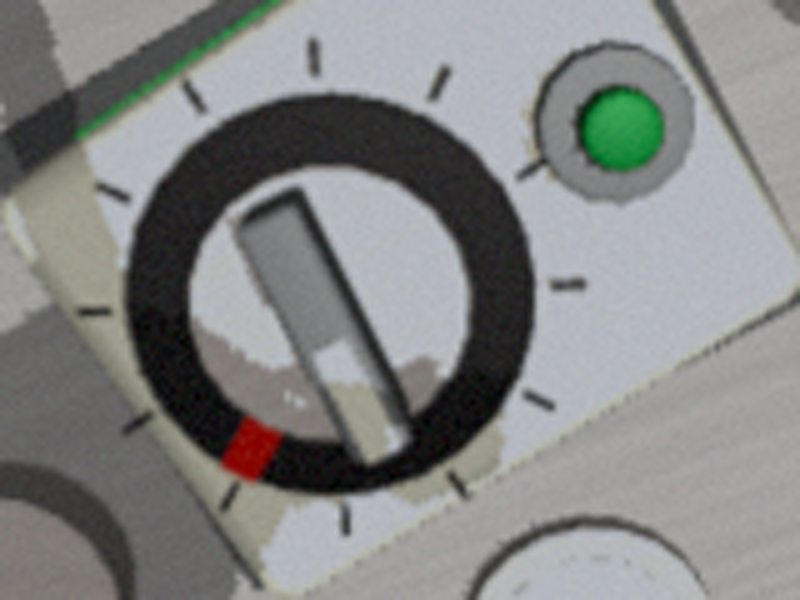

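The zoom confirms that the white-marked end is the lower one, at about (257,200) in the full picture, and the red tab is at (230,199.5). Bar yaw is about +3° and tab direction about -50°, so the dial needs about 53° clockwise. The dial axis is at about (0.521,-0.019); the button distance came out at 72.6 mm against 73. I'll line up above the dial with the fingers half open.

```bash
python3 -m crank '[[[-0.013,-0.04,0.1,0,0,-0.3],[-0.013,-0.04,0.2,0,0,-0.6],[-0.013,-0.04,0.3,0,0,-0.87],[-0.013,-0.04,0.38,0,0,-0.87],[-0.013,-0.04,0.38,0,0,-0.87],[-0.013,-0.04,0.38,0,0,-0.87]]]' 0.5
python3 - <<'E'
from h import *
p,Rt,s=pose();print(p,s['tcp_rot'],s['force'])
f=env.grab_frame("wrist");cv2.imwrite("pics/w2.png",f[:,:,::-1]);np.savez("p2.npz",p=p,R=Rt)
E
```

```text
t: 2.45
tcp_pos: [0.5218, -0.0184, 0.1326]
tcp_rot: [-180.0, 0.1, -176.9]
force: [0.1, 0.2, 0.5]
finger_gap: 0.0428
finger_force: 0.0
[ 0.52178175 -0.0184336   0.13257512] [-1.79992638e+02  8.77162347e-02 -1.76925401e+02] [0.06174095 0.24914827 0.46017448]
```

View pics/w2.png

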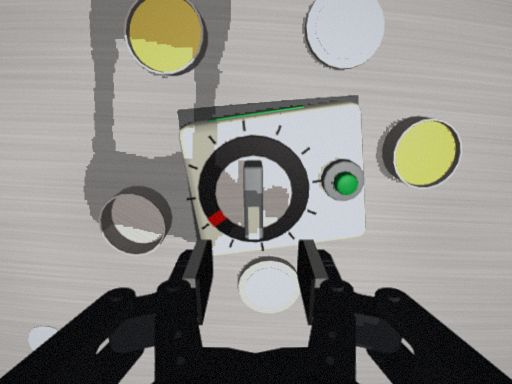

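The bar is now upright in the picture, from about (253,165) to (254,236), between the finger directions. The bezel is centred near (254,188), the tab is at (217,218) and the button at (346,183). I'll refine from this closer view.

Run:
```python
from h import *
z=np.load("p2.npz");P=(z['p'],z['R'])
f=cv2.imread("pics/w2.png");b,g,r=[f[:,:,i].astype(int) for i in range(3)]
def cent(m,x0,x1,y0,y1):
    w=np.zeros(b.shape,bool);w[y0:y1,x0:x1]=1
    n,l,st,c=cv2.connectedComponentsWithStats((m&w).astype(np.uint8));i=1+np.argmax(st[1:,4]);return l==i,c[i]
_,gc=cent((g>r+40)&(g>b+40),320,365,160,205); rm,rc=cent((r>g+60)&(r>b+60),190,320,125,250)
bm,_=cent((f.max(2)<55)|rm,197,312,133,243)
hull=onz('wrist',cv2.convexHull(max(cv2.findContours(bm.astype(np.uint8),0,1)[0],key=cv2.contourArea))[:,0],.059,P)[:,:2].astype(np.float32)
el=cv2.fitEllipse(hull);D=np.array(el[0]);print("disc",el)
G=onz('wrist',[gc],.075,P)[0];T=onz('wrist',[rc],.06,P)[0]
ang=lambda v:np.degrees(np.arctan2(v[1],v[0]))
print("btn",G,np.linalg.norm(G[:2]-D),ang(G[:2]-D),"tab",T,np.linalg.norm(T[:2]-D),ang(T[:2]-D))
B=onz('wrist',[[253.5,170],[254.5,236]],.089,P);print("bar",B,B.mean(0),ang((B[1]-B[0])[:2]))
for y in(185,200,215,230):print(y,f[y,238:272].max(1))
```

```text
disc ((0.5202261805534363, -0.019486529752612114), (0.08930908143520355, 0.0900297537446022), 79.40232849121094)
btn [0.50554916 0.0513425  0.075     ] 0.07233371782423519 101.70700418577786 tab [ 0.54507056 -0.04887363  0.06      ] 0.03848174698131757 -49.788221413210756
bar [[ 0.49506143 -0.02038191  0.089     ]
 [ 0.54587203 -0.01692827  0.089     ]] [ 0.52046673 -0.01865509  0.089     ] 3.8884675246542404
185 [143 144 144 144 145 102 103 128 141 146 144 146 148 148 147 149 152 151
 151 150 151 155 140 127 112 192 215 213 212 213 212 212 213 214]
200 [146 153 153 152 151 129  88  81  87  90  90  93  90  94  92  93  92  90
  93  96  94  94  93  80  77 136 149 149 152 150 152 153 149 150]
215 [147 147 148 147 150 148  97  79  89  95 160 182 175 178 177 181 179 183
 179 181 182 127  93  78  83 189 212 164 146 146 147 146 144 145]
230 [ 28  38  36  31  35  31  41  69  78  87 131 169 177 180 178 179 180 178
 177 209 217 168 141 128 102  53  35  38  31  39  26  29  32  37]
```

```bash
python3 -m crank '[[[0.006,-0.003,0.08,0,0,0],[0.006,-0.003,0.16,0,0,0],[0.006,-0.003,0.22,0,0,0],[0.006,-0.003,0.25,0,0,0],[0.006,-0.003,0.25,0,0,0],[0.006,-0.003,0.25,0,0,0]]]' && python3 -m crank '[[[0,0,0,0,0,0],[0,0,0,0,0,0],[0,0,0,0,0,0],[0,0,0,0,0,0],[0,0,0,0,0,0],[0,0,0,0,0,0]]]' 0
```

```text
t: 3.25
tcp_pos: [0.5207, -0.0202, 0.0697]
tcp_rot: [-180.0, 0.1, -177.0]
force: [0.5, 0.5, 0.6]
finger_gap: 0.0426
finger_force: 0.0
t: 4.0
tcp_pos: [0.52, -0.0201, 0.0691]
tcp_rot: [180.0, 0.0, -177.0]
force: [-0.0, -0.3, -0.5]
finger_gap: 0.0
finger_force: 0.0
```

Run:
```python
from h import *
p,Rt,s=pose();print(p,s['finger_gap'],s['finger_force'],s['force'])
f=env.grab_frame("wrist")[:,:,::-1];g=env.grab_frame("side")[:,:,::-1]
cv2.imwrite("pics/w3.png",np.hstack([cv2.resize(f,(400,300)),cv2.resize(g[150:250,186:316],(400,300),interpolation=cv2.INTER_CUBIC)]))
```

```text
[ 0.520001   -0.02014161  0.06908048] 3.095783383326965e-05 0.0 [-0.01345097 -0.29228031 -0.50980845]
```

View pics/w3.png

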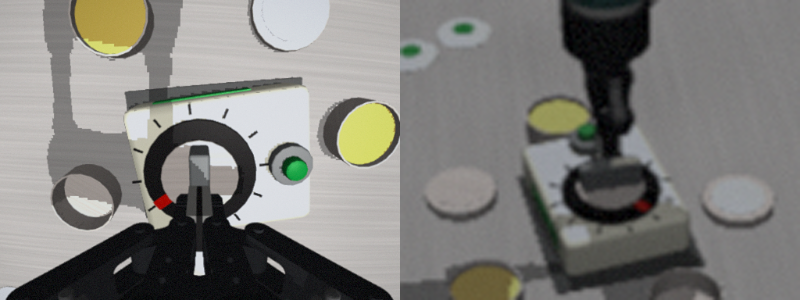

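The left half shows the shut fingertips over the bar at about (200,190). The right half is the side view, with the tips ending near the bar's top edge. The gap reads 0 with no force, so the bar was missed. I'll overlay the predicted points on both fixed views to see why.

Run:
```python
from h import *
pts=np.array([[.520,-.0201,.069],[.4923,-.0203,.089],[.548,-.0177,.089],[.5056,.0514,.075]])
out=[]
for n in("side","scene"):
    m=env.camera_model(n);K=np.array([[m['fx'],0,m['cx']],[0,m['fy'],m['cy']],[0,0,1]])
    q=cv2.projectPoints(pts,m['rvec'],m['tvec'],K,m['distortion'])[0][:,0];print(n,q.round(1))
    f=np.ascontiguousarray(env.grab_frame(n)[:,:,::-1]);x0,y0=(q.mean(0)-[32,37]).astype(int)
    c=cv2.resize(f[y0:y0+75,x0:x0+50],(400,600),interpolation=cv2.INTER_CUBIC)
    for a,k in zip(q,[(0,0,255),(255,0,0),(255,255,0),(255,0,255)]):
        u=((a+.5-[x0,y0])*8).astype(int);cv2.circle(c,tuple(map(int,u)),4,k,1)
    out.append(c)
cv2.imwrite("pics/ov.png",np.hstack(out))
```

```text
side [[253.3 209.6]
 [243.2 205.1]
 [263.1 202.6]
 [245.3 192.4]]
scene [[264.6 187.1]
 [269.4 177.4]
 [260.4 188.4]
 [286.5 192.2]]
```

View pics/ov.png

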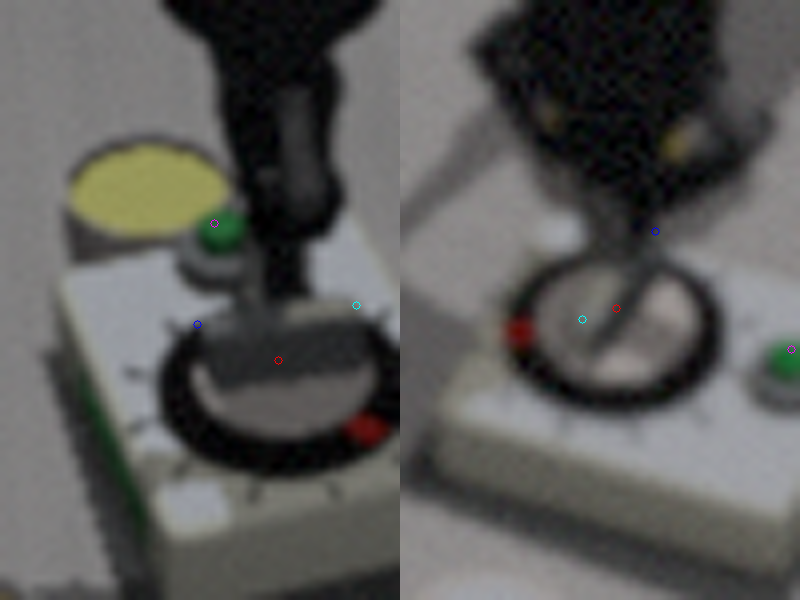

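The overlay puts the predicted tip (red) at (278,360) in the side half, but the fingers seem to end at the bar's top edge, about (275,300). I'll triangulate the visible tip, tab and button.

Run:
```python
from h import *
def tri(L):
    A=np.zeros((3,3));b=np.zeros(3)
    for o,d in L:
        d=d[0]/np.linalg.norm(d[0]);M=np.eye(3)-np.outer(d,d);A+=M;b+=M@o
    x=np.linalg.solve(A,b);return x.round(4),[round(np.linalg.norm((np.eye(3)-np.outer(d[0],d[0])/(d[0]@d[0]))@(x-o)),4) for o,d in L]
print("tip",tri([ray('side',[[253.4,197.5]]),ray('scene',[[267.4,180.9]])]))
def cen(fn,col,x0,x1,y0,y1):
    f=cv2.imread(fn).astype(int);b,g,r=f[...,0],f[...,1],f[...,2]
    m=(r>g+40)&(r>b+40) if col=='r' else (g>r+25)&(g>b+25)
    w=np.zeros(m.shape,bool);w[y0:y1,x0:x1]=1
    n,l,st,c=cv2.connectedComponentsWithStats((m&w).astype(np.uint8));i=1+np.argmax(st[1:,4]);return c[i][None]
S=lambda c:cen("pics/scene0.png",c,245,300,175,215)
D=lambda c:cen("pics/side0.png",c,235,280,185,230)
z=np.load("p1.npz");P1=(z['p'],z['R']);z=np.load("p2.npz");P2=(z['p'],z['R'])
for c in 'gr':
    w1=cen("pics/w1.png",c,195,330,120,215);w2=cen("pics/w2.png",c,195,365,150,250)
    print(c,"fixed",tri([ray('side',D(c)),ray('scene',S(c))]),"all",tri([ray('side',D(c)),ray('scene',S(c)),ray('wrist',w1,P1),ray('wrist',w2,P2)]),"w",tri([ray('wrist',w1,P1),ray('wrist',w2,P2)]))
```

```text
tip (array([ 0.5218, -0.0095,  0.1042]), [np.float64(0.0004), np.float64(0.0004)])
g fixed (array([0.508 , 0.0524, 0.072 ]), [np.float64(0.0001), np.float64(0.0001)]) all (array([0.507 , 0.0523, 0.0713]), [np.float64(0.0012), np.float64(0.0005), np.float64(0.0005), np.float64(0.001)]) w (array([0.5071, 0.0529, 0.0679]), [np.float64(0.0001), np.float64(0.0001)])
r fixed (array([ 0.5462, -0.0492,  0.0604]), [np.float64(0.0008), np.float64(0.0008)]) all (array([ 0.5457, -0.0488,  0.0598]), [np.float64(0.0012), np.float64(0.0007), np.float64(0.0005), np.float64(0.0005)]) w (array([ 0.5462, -0.049 ,  0.0572]), [np.float64(0.0001), np.float64(0.0001)])
```

Tab and button heights match the given sizes, so the timer model is right. Next I'll check the fingertip itself by raising the hand and comparing wrist frames. Finger pixels stay the same between frames.

```bash
python3 - <<'E'
from h import *
np.save("wa.npy",env.grab_frame("wrist"))
E
python3 -m crank '[[[0,0,-0.1,0,0,0],[0,0,-0.2,0,0,0],[0,0,-0.2,0,0,0],[0,0,-0.2,0,0,0]]]'
python3 - <<'E'
from h import *
a=np.load("wa.npy").astype(int);b=env.grab_frame("wrist").astype(int);np.save("wb.npy",b.astype(np.uint8))
s=cv2.blur((abs(a-b).max(2)).astype(np.float32),(3,3))<14
for r in range(206,300,5): print(r,''.join('#' if v else '.' for v in s[r,210:300]))
m=np.where(s[:,:,None],b[:,:,::-1],0).astype(np.uint8)
c=lambda i:cv2.resize(i[180:330,180:330].astype(np.uint8),(400,400),interpolation=cv2.INTER_CUBIC)
cv2.imwrite("pics/ab.png",np.hstack([c(a[:,:,::-1]),c(b[:,:,::-1])]))
E
```

```text
t: 4.75
tcp_pos: [0.5194, -0.02, 0.1184]
tcp_rot: [180.0, -0.1, -177.0]
force: [1.1, -0.4, -0.2]
finger_gap: -0.0001
finger_force: 0.0
206 ........######################...................................................##.......
211 .........######################......##...................................................
216 ...........####################.......##....................##################............
221 ..............#################......#..........................#############.............
226 ...................############...........................................................
231 .........................######.......#...................................................
236 ......................................#...................................................
241 .................................#########################................................
246 ................................##############.###########................................
251 ....................#################################################################.....
256 .................##########################################################...............
261 .................#########################################################................
266 ................###########################################################...............
271 ...............#############################################################..............
276 ..............###############################################################.............
281 #################.################################################################........
286 ####################################################################################......
291 ##########################################################################################
296 ##################################..######################################################
```

View pics/ab.png

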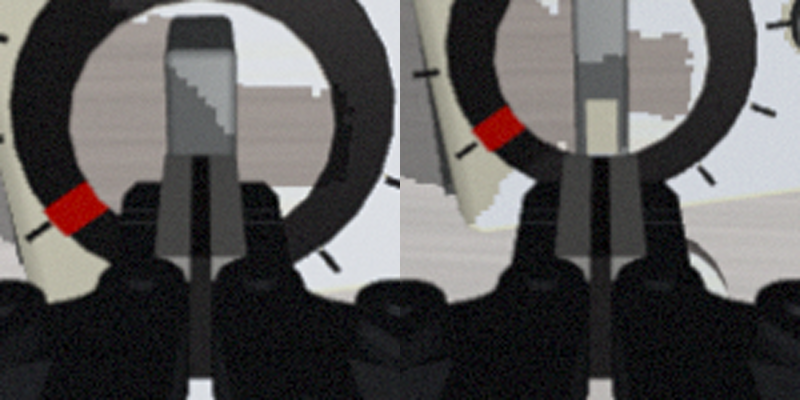

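Both halves show the shut pads ending at about row 153 of the crop (row 237 in the full picture), lying over the bar top and in line with it. A 22 mm pad tip at that row would sit about 30 mm behind the nominal TCP, and the fixed views give 0.104 m. So the real fingertips stand about 20 to 35 mm higher than the reported TCP. I'll straddle lower, at TCP 0.048, which is safe for any offset over 20 mm, and close again.

```bash
python3 -m crank '[[[0,0,0,0,0,0],[0,0,0,0,0,0],[-0.004,0.004,0.06,0,0,0],[-0.004,0.004,0.12,0,0,0],[-0.004,0.004,0.18,0,0,0],[-0.004,0.004,0.22,0,0,0],[-0.004,0.004,0.25,0,0,0],[-0.004,0.004,0.27,0,0,0],[-0.004,0.004,0.28,0,0,0],[-0.004,0.004,0.28,0,0,0]]]' 0.5 && python3 -m crank '[[[0,0,0,0,0,0],[0,0,0,0,0,0],[0,0,0,0,0,0],[0,0,0,0,0,0]]]' 0.15
```

```text
t: 6.05
tcp_pos: [0.5211, -0.0191, 0.0492]
tcp_rot: [180.0, 0.0, -177.0]
force: [-0.1, -0.1, 0.6]
finger_gap: 0.0425
finger_force: 0.0
t: 6.55
tcp_pos: [0.5212, -0.0192, 0.0495]
tcp_rot: [-180.0, 0.0, -177.0]
force: [-1.3, 0.4, 3.8]
finger_gap: 0.0134
finger_force: 22.5
```

```bash
python3 -m crank '[[[0,0,0,0,0,0],[0,0,0,0,0,0],[0,0,0,0,0,0],[0,0,0,0,0,0]]]' 0 && python3 -m crank '[[[0,0,0.002,0,0,0],[0,0,0.004,0,0,0],[0,0,0.004,0,0,0],[0,0,0.004,0,0,0]]]'
```

```text
t: 7.05
tcp_pos: [0.5212, -0.0192, 0.0496]
tcp_rot: [-180.0, 0.0, -177.0]
force: [-1.7, -0.2, 4.9]
finger_gap: 0.0116
finger_force: 59.1
t: 7.55
tcp_pos: [0.5213, -0.0192, 0.0496]
tcp_rot: [-180.0, 0.1, -177.0]
force: [-3.2, 1.0, 12.0]
finger_gap: 0.0122
finger_force: 60.0
```

```bash
python3 -m crank '[[[0,0,0.0015,0,0,0],[0,0,0.003,0,0,0],[0,0,0.003,0,0,0],[0,0,0.003,0,0,0]]]' && python3 -m crank '[[[0,0,0,0,0,0.05],[0,0,0,0,0,0.1],[0,0,0,0,0,0.15],[0,0,0,0,0,0.2],[0,0,0,0,0,0.2],[0,0,0,0,0,0.2]]]'; python3 -c "
from h import *
print(pose()[2]['force'],pose()[2]['wrist_torque'])"
```

```text
t: 8.05
tcp_pos: [0.5213, -0.0192, 0.0495]
tcp_rot: [-180.0, 0.1, -177.0]
force: [-4.3, -0.5, 16.9]
finger_gap: 0.0117
finger_force: 60.6
t: 8.8
tcp_pos: [0.5213, -0.0192, 0.0495]
tcp_rot: [-180.0, 0.1, 177.3]
force: [-3.2, 0.4, 16.7]
finger_gap: 0.0121
finger_force: 60.6
[-3.15444045  0.38212297 16.725283  ] [0.026345   0.77545434 0.37252155]
```

The wrist torque is about 0.37 N m, so the dial is turning. I'll go halfway at about 17 N, then check the timer's button and tab in the cameras.

```bash
cat > chk.py <<'E'
from h import *
def cen(f,col,x0,x1,y0,y1):
    f=f.astype(int);r,g,b=f[...,0],f[...,1],f[...,2]
    m=(r>g+40)&(r>b+40) if col=='r' else (g>r+25)&(g>b+25)
    w=np.zeros(m.shape,bool);w[y0:y1,x0:x1]=1
    n,l,st,c=cv2.connectedComponentsWithStats((m&w).astype(np.uint8))
    if n<2:return None
    i=1+np.argmax(st[1:,4]);return c[i].round(2),int(st[i,4])
for n,wn in(("scene",(245,300,175,215)),("side",(235,280,185,230))):
    a=cv2.imread(f"pics/{n}0.png")[:,:,::-1];b=env.grab_frame(n)
    for c in 'gr':print(n,c,cen(a,c,*wn),cen(b,c,*wn))
s=pose()[2];print(np.round(s['force'],1),np.round(s['wrist_torque'],2),s['tcp_rot'])
E
python3 -m crank '[[[0,0,0,0,0,0.1],[0,0,0,0,0,0.2],[0,0,0,0,0,0.3],[0,0,0,0,0,0.4],[0,0,0,0,0,0.5],[0,0,0,0,0,0.6],[0,0,0,0,0,0.6]]]'; python3 chk.py
```

```text
t: 9.68
tcp_pos: [0.5213, -0.0191, 0.0495]
tcp_rot: [180.0, 0.1, 160.1]
force: [-4.1, 0.5, 16.5]
finger_gap: 0.0121
finger_force: 60.6
scene g (array([286.29, 193.5 ]), 14) (array([286.4, 193.6]), 15)
scene r (array([252.53, 190.13]), 15) (array([252.67, 190.11]), 9)
side g (array([246.06, 192.89]), 18) None
side r (array([264.33, 218.06]), 18) (array([264.17, 218.08]), 12)
[-3.8  0.2 16.8] [0.06 0.69 0.27] [1.79983701e+02 9.67293724e-02 1.60111267e+02]
```

Button and tab haven't moved (under 0.2 px). Now the remaining 30° (1.04 units).

```bash
python3 -m crank '[[[0,0,0,0,0,0.1],[0,0,0,0,0,0.2],[0,0,0,0,0,0.3],[0,0,0,0,0,0.4],[0,0,0,0,0,0.5],[0,0,0,0,0,0.55],[0,0,0,0,0,0.55]]]'; python3 -m crank '[[[0,0,0,0,0,0.1],[0,0,0,0,0,0.2],[0,0,0,0,0,0.3],[0,0,0,0,0,0.4],[0,0,0,0,0,0.49],[0,0,0,0,0,0.49],[0,0,0,0,0,0.49]]]'; python3 chk.py
```

```text
t: 10.65
tcp_pos: [0.5214, -0.019, 0.0495]
tcp_rot: [179.9, 0.1, 144.4]
force: [-3.7, 1.6, 16.3]
finger_gap: 0.0122
finger_force: 60.6
t: 11.52
tcp_pos: [0.5215, -0.0189, 0.0495]
tcp_rot: [179.9, 0.1, 130.3]
force: [-3.2, 1.2, 16.3]
finger_gap: 0.0125
finger_force: 60.6
scene g (array([286.29, 193.5 ]), 14) (array([286.4, 193.6]), 15)
scene r (array([252.53, 190.13]), 15) (array([253. , 190.2]), 10)
side g (array([246.06, 192.89]), 18) None
side r (array([264.33, 218.06]), 18) (array([264.17, 218.08]), 12)
[-3.5  1.1 16.3] [0.18 0.66 0.29] [1.79917838e+02 6.96122556e-02 1.30313667e+02]
```

Tool yaw is at the target. I'll unload the push, open, lift and look.

```bash
python3 -m crank '[[[0,0,-0.004,0,0,0],[0,0,-0.008,0,0,0],[0,0,-0.008,0,0,0]]]' && python3 -m crank '[[[0,0,0,0,0,0],[0,0,0,0,0,0],[0,0,0,0,0,0],[0,0,0,0,0,0]]]' 0.4 && python3 -m crank '[[[0,0,-0.05,0,0,0],[0,0,-0.15,0,0,0],[0,0,-0.25,0,0,0],[0,0,-0.35,0,0,0],[0,0,-0.35,0,0,0],[0,0,-0.35,0,0,0]]]'
python3 - <<'E'
from h import *
p,Rt,s=pose();print(p,s['tcp_rot'])
f=env.grab_frame("wrist");cv2.imwrite("pics/w5.png",f[:,:,::-1]);np.savez("p5.npz",p=p,R=Rt)
E
python3 chk.py
```

```text
t: 12.0
tcp_pos: [0.5212, -0.019, 0.0496]
tcp_rot: [180.0, 0.0, 130.3]
force: [-1.0, 0.7, 5.9]
finger_gap: 0.012
finger_force: 59.2
t: 12.5
tcp_pos: [0.5209, -0.0191, 0.0491]
tcp_rot: [-180.0, -0.0, 130.3]
force: [-0.4, -0.6, -0.2]
finger_gap: 0.0342
finger_force: 0.0
t: 13.25
tcp_pos: [0.5205, -0.019, 0.1366]
tcp_rot: [-180.0, -0.0, 130.3]
force: [0.0, -0.7, -1.0]
finger_gap: 0.0339
finger_force: 0.0
[ 0.52049221 -0.01902356  0.13658239] [-1.79985000e+02 -2.45511928e-02  1.30276633e+02]
scene g (array([286.29, 193.5 ]), 14) (array([286.4, 193.6]), 15)
scene r (array([252.53, 190.13]), 15) (array([252.8, 190. ]), 10)
side g (array([246.06, 192.89]), 18) (array([246.24, 192.82]), 17)
side r (array([264.33, 218.06]), 18) (array([264.17, 218.08]), 12)
[ 0.2 -0.3 -0.3] [ 0.02 -0.    0.02] [-1.79920335e+02 -1.00764857e-01  1.30281027e+02]
```

View pics/w5.png

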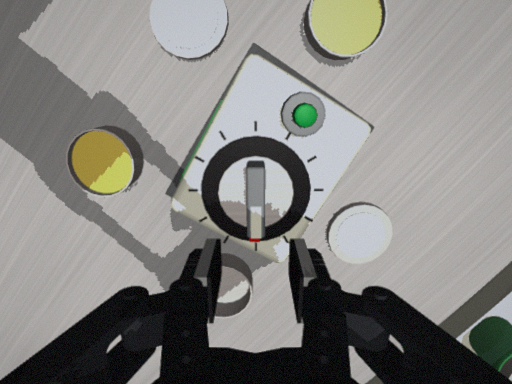

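The white pointer end at (256,236) lies exactly over the red tab at (255,240), so the dial is set and the timer hasn't moved. Now I'll shut the fingers and move over the button.

```bash
python3 -m crank '[[[0.08,0.045,0,0,0,0],[0.16,0.09,0,0,0,0],[0.253,0.141,0,0,0,0],[0.253,0.141,0.1,0,0,0],[0.253,0.141,0.18,0,0,0],[0.253,0.141,0.25,0,0,0],[0.253,0.141,0.29,0,0,0],[0.253,0.141,0.305,0,0,0],[0.253,0.141,0.305,0,0,0]]]' 0 && python3 -m crank '[[[0,0,0.01,0,0,0],[0,0,0.02,0,0,0],[0,0,0.02,0,0,0]]]'
```

```text
t: 14.52
tcp_pos: [0.5071, 0.0519, 0.0606]
tcp_rot: [180.0, -0.0, 130.3]
force: [1.0, -0.0, 0.3]
finger_gap: 0.0003
finger_force: 0.0
t: 14.9
tcp_pos: [0.5069, 0.052, 0.0556]
tcp_rot: [180.0, -0.0, 130.3]
force: [-0.2, 0.5, -0.2]
finger_gap: -0.0001
finger_force: 0.0
```

```bash
for i in 1; do :; done; python3 -m crank '[[[0,0,0.008,0,0,0],[0,0,0.016,0,0,0],[0,0,0.016,0,0,0]]]' && python3 -m crank '[[[0,0,0.008,0,0,0],[0,0,0.012,0,0,0],[0,0,0.012,0,0,0]]]'
```

```text
t: 15.28
tcp_pos: [0.5068, 0.052, 0.0514]
tcp_rot: [-180.0, -0.0, 130.3]
force: [-0.7, 0.1, 0.0]
finger_gap: -0.0001
finger_force: 0.0
t: 15.65
tcp_pos: [0.5068, 0.052, 0.0485]
tcp_rot: [-180.0, -0.0, 130.3]
force: [0.2, -0.2, -0.4]
finger_gap: -0.0001
finger_force: 0.0
```

```bash
python3 -m crank '[[[0,0,0.006,0,0,0],[0,0,0.012,0,0,0],[0,0,0.012,0,0,0]]]' && python3 -m crank '[[[0,0,0.006,0,0,0],[0,0,0.012,0,0,0],[0,0,0.012,0,0,0]]]'
```

```text
t: 16.02
tcp_pos: [0.5069, 0.052, 0.0455]
tcp_rot: [-180.0, -0.0, 130.3]
force: [0.3, 0.3, -0.3]
finger_gap: -0.0001
finger_force: 0.0
t: 16.4
tcp_pos: [0.507, 0.052, 0.0427]
tcp_rot: [180.0, 0.0, 130.3]
force: [-1.2, -0.9, 2.9]
finger_gap: 0.0003
finger_force: 1.4
```

Contact came at a TCP height of about 0.044, so the tips stand about 30 mm behind the TCP, as measured. Pressing on.

```bash
python3 -m crank '[[[0,0,0.006,0,0,0],[0,0,0.012,0,0,0],[0,0,0.012,0,0,0]]]' && python3 -m crank '[[[0,0,0.004,0,0,0],[0,0,0.006,0,0,0],[0,0,0.006,0,0,0]]]'
```

```text
t: 16.77
tcp_pos: [0.507, 0.052, 0.0397]
tcp_rot: [180.0, 0.0, 130.3]
force: [-1.2, -0.1, 3.6]
finger_gap: -0.0001
finger_force: 2.3
t: 17.15
tcp_pos: [0.5071, 0.052, 0.0392]
tcp_rot: [180.0, 0.0, 130.3]
force: [-2.8, 0.1, 13.0]
finger_gap: 0.0
finger_force: 6.0
```

The force rose to 13 N with the travel stopped, so the button is bottomed. Lifting clear and checking.

```bash
python3 -m crank '[[[0,0,-0.02,0,0,0],[0,0,-0.1,0,0,0],[0,0,-0.3,0,0,0],[0,0,-0.5,0,0,0],[0,0,-0.6,0,0,0],[0,0,-0.6,0,0,0],[0,0,-0.6,0,0,0]]]'; python3 chk.py
python3 - <<'E'
from h import *
# button height from scene+side, tab angle unchanged check
from plant import env
f=cv2.imread("pics/w5.png")
p,Rt,s=pose();g=env.grab_frame("wrist").astype(int);m=(g[...,0]>g[...,1]+60)&(g[...,0]>g[...,2]+60)
m[:,:150]=0;ys,xs=np.nonzero(m[:260,:360]);print("tab px",len(xs),xs.mean(),ys.mean());print(onz('wrist',[[xs.mean(),ys.mean()]],.06,(p,Rt)))
E
```

```text
t: 18.02
tcp_pos: [0.506, 0.052, 0.1866]
tcp_rot: [-179.9, -0.1, 130.3]
force: [-0.6, 0.6, 0.0]
finger_gap: -0.0
finger_force: 0.0
scene g (array([286.29, 193.5 ]), 14) (array([286.4, 193.6]), 15)
scene r (array([252.53, 190.13]), 15) (array([252.82, 189.82]), 11)
side g (array([246.06, 192.89]), 18) (array([246.24, 192.82]), 17)
side r (array([264.33, 218.06]), 18) (array([264.17, 218.08]), 12)
[-0.1  0.3 -0.1] [ 0.   -0.02 -0.03] [-1.79852389e+02 -1.41581614e-01  1.30276388e+02]
tab px 0 nan nan
[[nan nan nan]]<stdin>:6: RuntimeWarning: Mean of empty slice.
  ret = ret.dtype.type(ret / rcount)
```

The timer hasn't moved, the button is back out and the hand is clear. (The last wrist tab check came up empty, but both fixed views show the tab in place.) Handing in.

```bash
python3 -c "
from plant import env
print(env.job_done())"
```

```text
the job is handed in; nothing more can be done
None
```

The dial is set to the red tab and the start button was pushed right in and came back out; the timer has not moved, the hand is clear, and the job is handed in (no verdict was shown).

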